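# Put the mixed-up cups back on their own coasters

## Task

The three empty cups stand on each other's coasters: put the mug on the square coaster, the tumbler on the plain round one and the espresso cup on the round one with two ears, each upright and flat inside the lip. Use the empty six-sided coaster as the free spot to park one cup on (within its lip) while you swap them; never stand a cup on the bare table, and set the cups down gently instead of dropping them. Leave the remote, the wooden dish and the glasses case where they are.

Things in the scene. Friction and masses are not known exactly. Their poses are not given: they have to be found in the camera images.
- mug: White ceramic mug, the tallest cup: straight round wall of 64 mm outer diameter, 4 mm thick, 95 mm high, about 0.3 kg, open at the top. One handle on its +y side, reaching 64 mm from the axis, between 21 and 83 mm above the foot; grip across x to keep clear of it. Origin at the centre of its underside, z up. At the start it stands on a wrong coaster.
- tumbler: White ceramic tumbler without handle: straight round wall of 60 mm outer diameter, 4 mm thick, 80 mm high, about 0.22 kg, open at the top. Origin at the centre of its underside, z up. At the start it stands on a wrong coaster.
- espresso_cup: Small white ceramic espresso cup: straight round wall of 56 mm outer diameter, 4 mm thick, 58 mm high, about 0.14 kg, open at the top. One small handle on its +y side, reaching 54 mm from the axis, between 15 and 51 mm above the foot; grip across x to keep clear of it. Origin at the centre of its underside, z up. At the start it stands on a wrong coaster.
- coaster_square: Square brown wooden coaster, 94 mm outside, with a square recess of 82 mm; the mug belongs here. Floor of the recess 6 mm above the table, lip 6 mm wide and 12 mm high above the table. Fixed to the table by non-slip pads. Origin at its centre on the table surface, z up.
- coaster_round: Plain round brown wooden coaster, 94 mm outer diameter, with a round recess of 82 mm; the tumbler belongs here. Floor of the recess 6 mm above the table, lip 6 mm wide and 12 mm high above the table. Fixed to the table by non-slip pads. Origin at its centre on the table surface, z up.
- coaster_eared: Round brown wooden coaster, 94 mm outer diameter, with a round recess of 82 mm and two flat ears 45 mm wide and 10 mm high on its +x and -x sides, 170 mm long over the ears; the espresso cup belongs here. Floor of the recess 6 mm above the table, lip 6 mm wide and 12 mm high above the table. Fixed to the table by non-slip pads. Origin at its centre on the table surface, z up.
- coaster_hex: Six-sided brown wooden coaster, 94 mm across the flats, with a six-sided recess of 82 mm across the flats; empty at the start: the free spot. Floor of the recess 6 mm above the table, lip 6 mm wide and 12 mm high above the table. Fixed to the table by non-slip pads. Origin at its centre on the table surface, z up.
- remote: Black remote control lying on the table, 170 x 45 x 20 mm (x, y, z), loose. Not to be moved. Origin at the centre of its underside.
- dish: Pale oval wooden dish with odds and ends in it, about 238 x 128 x 36 mm (x, y, z), loose. Not to be moved. Origin at the centre of its underside.
- glasses_case: Grey glasses case, 155 x 60 x 36 mm (x, y, z), loose. Not to be moved. Origin at the centre of its underside.
Not all that is in view belongs to the job. What is shaped like the coaster_hex but black or turquoise is not meant.

How it is judged:
By the outcome, as a careful person would: the job done as asked, in the order asked, and still so for the second after the job is handed in, with the robot touching nothing.
It also fails if it takes over 118 s, if anything falls off the work surface, if the arm or the gripper's body presses on something with over 40 N, if the wrist force passes 120 N, or if a joint passes its speed limit or range.

## Robot

A 6-joint arm with a two-finger parallel gripper is mounted at the origin on the work surface. World frame = base frame: x ahead of the robot, y to its left, z up, the work surface at z = 0. Lengths are in m, angles in rad, forces in N, time in s.
With the tool pointing down it reaches from about 0.225 to 0.875 m from the base axis. Payload 3.4 kg.
Tool frame: the origin (TCP) lies midway between the tips of the shut fingers; the grasp point (between the pads) lies 19 mm behind it (pinch_z is the distance from the TCP to the grasp point, in m); z points along the fingers, y is the line along which they close (so a half turn about z gives the same grasp; the last joint's range is limited). The gripper opens to 85 mm and grips with 20 to 120 N. Pads are 22 mm wide; open, the fingers measure 114 mm over their backs; the gripper's body (76 mm by 85 mm) begins 54 mm behind the grasp point. The pads swing forward as they close: fully open they stand 13 mm farther back than shut.
Start: joints at [1.151, 0.276, 1.505, -0, 1.361, -0.121], TCP at [0.169, 0.55, 0.231] pointing down, gripper open.
Joint ranges: [-2.89, 2.89], [-0.75, 2.08], [0.22, 2.7], [-1.18, 4.32], [0.11, 2.71], [-2.7, 2.7]. Speed limits (rad/s): [2.57, 2.57, 3.14, 3.14, 3.14, 3.14].

## Interface

Orientations are given as a unit quaternion [w, x, y, z].
In Python, from rig import get_state, get_image, sign_off, pinch_z gives the robot as it stands.
- The arm moves only by the tool send_rows, never from a script. Its argument "steps" is one flat list of numbers, 5 for each row, row after row: the gripper's target within -1 to 1 (fully open at 1, half-way at 0, shut at -1), then the shift along the tool's x, y, z in cm, then the turn about the tool's z in degrees. In form: [gripper, x, y, z, roll, gripper, x, y, z, roll, ...]. A call has 1 to 12 rows; each row shifts and turns the commanded pose from where the row before left it, along the tool's axes as they then stand; what a row does not reach is not made up. A row lasts 1/10 s, in which the tool goes at most 50 mm and 8.59 degrees, less where a joint would pass 70% of its speed; a pose out of reach is approached as far as the arm can. A call is refused whole if a number of a shift passes 5 or a number of a turn 8.59, either way. A call with a gripper value outside its range is refused whole. The fingers move at their own pace and stop on an object; "newtons" is the grip in N (left out, the last holds). Time passes only in rows, so rows that do not move let the fingers close. It gives the time, the measured TCP pose, the force, the opening and the grip force at its end, in the units of the state.
- get_state(): the state, without advancing time (a new reading comes with each control period).
- get_image(name): name is "scene" or "side" or "wrist"; returns a dict with "color" (420x560x3 uint8, red, green, blue), "mtx" (3x3 intrinsics, pixels), "T" (4x4, takes a point from camera to world coordinates); the wrist camera has in their place "mount" (4x4, takes a point from camera to tool coordinates, whose origin is the TCP and whose axes are the flange's). Camera axes: x right, y down, z forward; pixel columns grow to the right and rows downward; lengths in m; the calibration is good to about 2 mm. A picture is of the moment at which its call begins: read the wrist's pose just before it. There is no depth.
- sign_off(): hands the job in; it is judged then, once.
The state is a dict: "clock": time; "qpos": joint angles; "qd": joint speeds; "effort": joint torques, N m; "position": TCP position; "ee_rot": TCP orientation; "contact_force": force on the tool from outside, world axes, zero at the start; "moment": the same for the moment, N m; "width": finger opening in m; "gripper_force": force on a finger pad.
Only numpy, scipy, OpenCV 4.12 (cv2) and the standard library are available. Lean on these libraries where they do the work, as an engineer would, in place of code of your own. Each camera call takes 0.05 s, during which the arm holds its last target. There are 200 camera calls.

## Working session

There is one attempt and no reset: what is moved stays moved. The work goes in short steps, Python scripts to look and compute and a tool call to move; the robot and the scene stay as the last step left them, time stands still between calls to the robot, and variables do not carry over. Pictures are saved under pics/ and viewed, at most 14 in all, crops included, and the job is handed in when it is done.

Besides the shell and the picture viewer there is one more tool, called as name(argument=value, ...), one argument or row to a line, values as JSON. send_rows: Moves the arm, as the interface text tells. Its arguments: {"type":"object","properties":{"steps":{"type":"array"},"newtons":{"type":"number"}},"required":["steps"]}

```bash
mkdir -p pics
cat > h.py <<'E'
import numpy as np, cv2
from rig import get_state, get_image, sign_off, pinch_z
from scipy.spatial.transform import Rotation as R
def save(n,im,crop=None,s=1):
    c=im["color"][...,::-1]
    if crop: x0,y0,x1,y1=crop; c=c[y0:y1,x0:x1]
    cv2.imwrite("pics/"+n,cv2.resize(c,None,fx=s,fy=s,interpolation=cv2.INTER_CUBIC))
def toolT(st):
    T=np.eye(4); q=st["ee_rot"]; T[:3,:3]=R.from_quat([q[1],q[2],q[3],q[0]]).as_matrix(); T[:3,3]=st["position"]; return T
def ray(im,u,v,st=None):
    T=im["T"] if "T" in im else toolT(st)@im["mount"]
    d=T[:3,:3]@np.linalg.inv(im["mtx"])@[u,v,1]; return T[:3,3],d
def at(im,u,v,z,st=None):
    o,d=ray(im,u,v,st); return o+d*(z-o[2])/d[2]
def proj(im,p,st=None):
    T=im["T"] if "T" in im else toolT(st)@im["mount"]
    c=np.linalg.inv(T)@np.append(p,1); q=im["mtx"]@c[:3]; return q[:2]/q[2]
def tri(rays):
    A=0;b=0
    for o,d in rays:
        d=d/np.linalg.norm(d); P=np.eye(3)-np.outer(d,d); A=A+P; b=b+P@o
    return np.linalg.solve(A,b)
E
python3 - <<'E'
from h import *
import pickle
st=get_state(); print(st,pinch_z)
ims={}
for n in ("scene","side","wrist"):
    im=get_image(n); ims[n]=im; save(n+"0.png",im,s=1.4)
    print(n,im["mtx"].round(1).tolist(),np.round(im.get("T",im.get("mount")),3).tolist())
pickle.dump((st,ims),open("i0.pkl","wb"))
E
```

```text
{'clock': 0.0, 'qpos': array([ 1.15101214e+00,  2.76629652e-01,  1.50612958e+00, -4.46367379e-06,
        1.36072965e+00, -1.20988471e-01]), 'qd': array([ 0.00125562, -0.00084165,  0.0004383 , -0.00211216,  0.00141944,
        0.00141649]), 'effort': array([-9.20242819e-04, -4.16778266e+01, -2.45801675e+01,  8.90603746e-05,
        1.09728271e-02,  5.66159727e-06]), 'position': array([0.16904332, 0.54903082, 0.23042138]), 'ee_rot': array([-2.51142194e-04,  1.48842197e-01,  9.88860507e-01, -9.14251379e-04]), 'contact_force': array([-0.13552801, -0.04949158,  0.25866356]), 'moment': array([-0.0088406 ,  0.02433544, -0.02768667]), 'gripper_force': 0.0, 'width': 0.0856722992875636} 0.0187
scene [[395.1, 0.0, 281.8], [0.0, 395.1, 205.0], [0.0, 0.0, 1.0]] [[-0.812, 0.389, -0.436, 0.954], [0.584, 0.53, -0.615, 0.606], [-0.009, -0.754, -0.657, 0.681], [0.0, 0.0, 0.0, 1.0]]
side [[405.3, 0.0, 285.5], [0.0, 405.3, 203.6], [0.0, 0.0, 1.0]] [[0.952, -0.205, 0.227, 0.299], [-0.305, -0.599, 0.74, -0.656], [-0.016, -0.774, -0.633, 0.599], [0.0, 0.0, 0.0, 1.0]]
wrist [[342.8, 0.0, 276.2], [0.0, 342.8, 210.3], [0.0, 0.0, 1.0]] [[0.0, -0.953, -0.304, 0.079], [1.0, 0.0, 0.0, -0.0], [-0.0, -0.304, 0.953, -0.143], [0.0, 0.0, 0.0, 1.0]]
```

View pics/scene0.png

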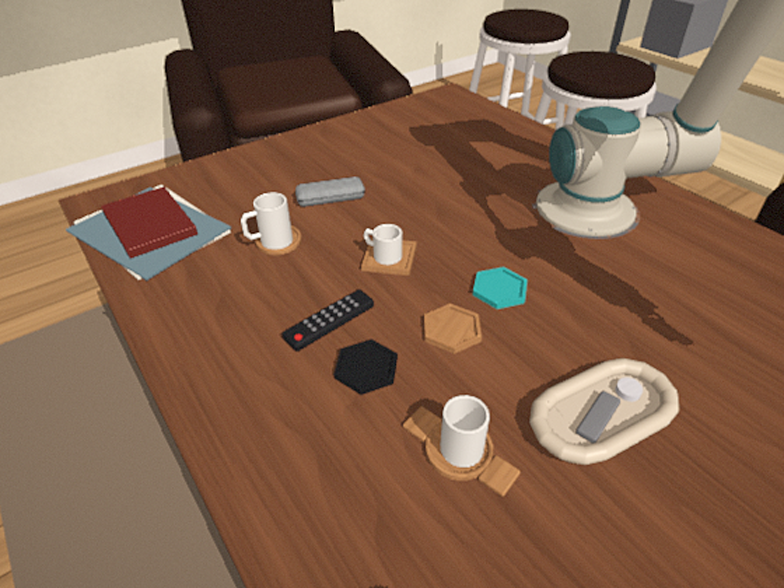

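View pics/side0.png

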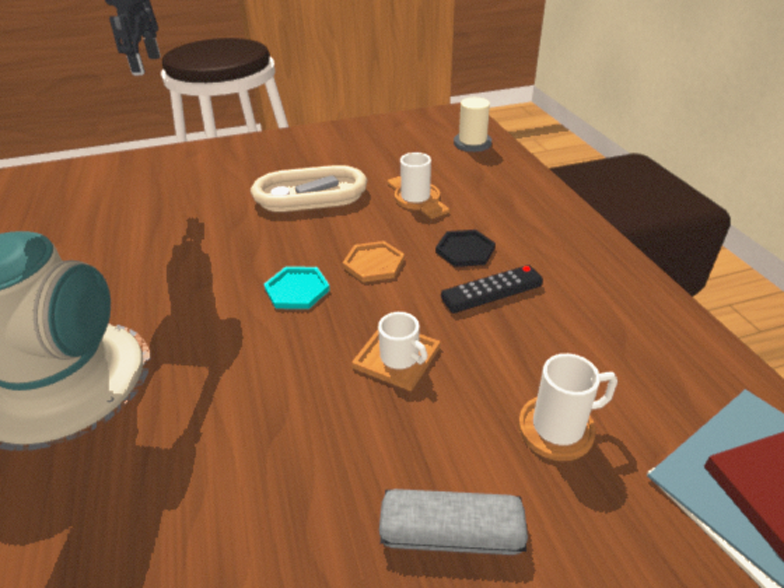

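Both pictures show the same arrangement (1.4x pixels):
- Mug on the plain round coaster: scene (272,222), side (566,400).
- Espresso cup on the square coaster: scene (387,245), side (400,340).
- Tumbler on the eared coaster: scene (465,432), side (416,178).

There are three six-sided candidates in the scene view: turquoise (500,287), black (366,366) and brown (452,328). The brown one fits (side (375,262)), since black and turquoise are excluded. I'll confirm it in enlarged crops.

Run:
```python
from h import *
import pickle
st,ims=pickle.load(open("i0.pkl","rb"))
# each crop 100x75 px -> 400x300
C={"scene":[(150,120),(235,145),(275,200),(282,270)],"side":[(355,240),(235,210),(222,155),(255,95)]}
for n in C:
    t=[cv2.resize(ims[n]["color"][y:y+75 if n=="scene" or y!=240 else y+75,x:x+100],(400,300),interpolation=cv2.INTER_CUBIC) for x,y in C[n]]
    o=np.vstack([np.hstack(t[:2]),np.hstack(t[2:])]); cv2.imwrite(f"pics/{n}_c.png",o[...,::-1])
```

```text
(no output)
```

View pics/scene_c.png

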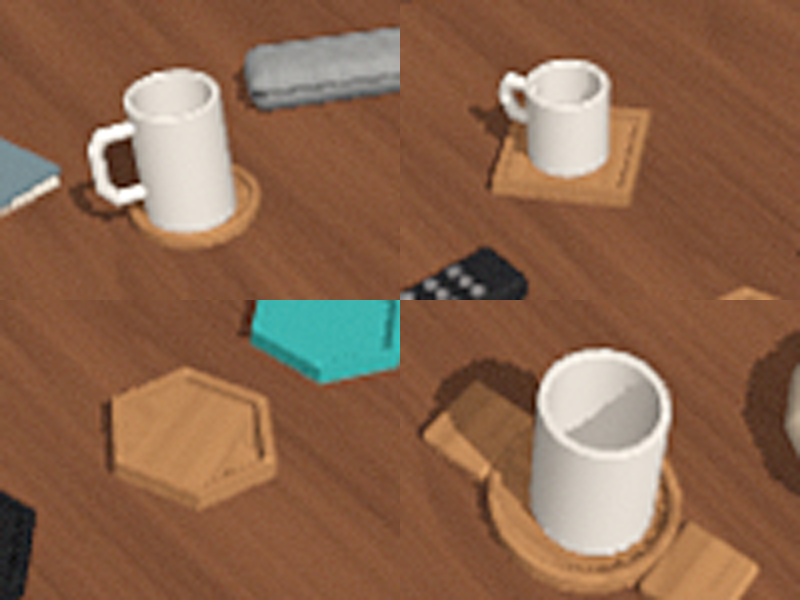

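View pics/side_c.png

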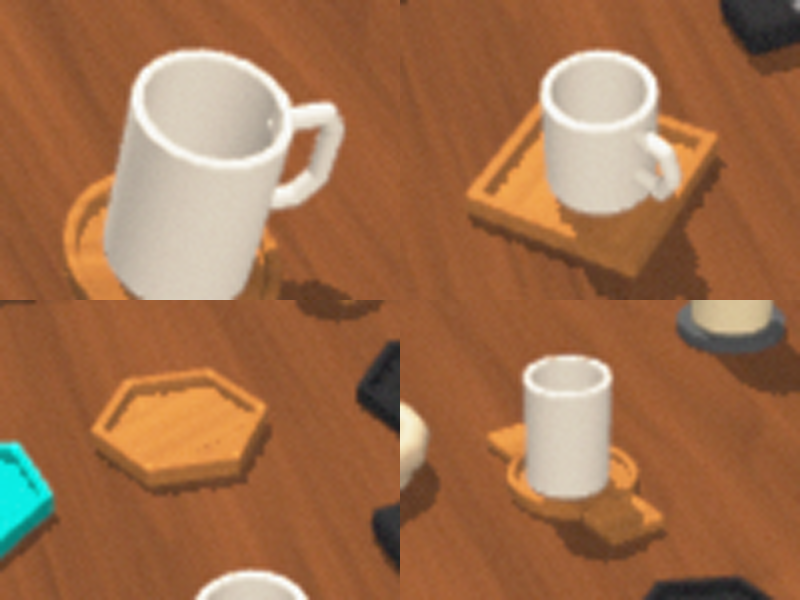

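Crops confirm the choice: the brown hex is the only empty, brown six-sided coaster, at crop (191,430) in scene and (182,422) in side. Rims and handles are clear too. Next I triangulate.

Run:
```python
from h import *
import pickle
st,ims=pickle.load(open("i0.pkl","rb"))
S,D=ims["scene"],ims["side"]
f=lambda o,p:(o[0]+p[0]/4-.4,o[1]+p[1]/4-.4)
sc=dict(mug=((150,120),(172,97)),esp=((235,145),(168,83)),hex=((275,200),(191,130)),tum=((282,270),(204,106)))
sd=dict(mug=((355,240),(212,108)),esp=((235,210),(199,90)),hex=((222,155),(182,122)),tum=((255,95),(168,76)))
sc["square"]=((235,145),(171,148));sd["square"]=((235,210),(192,166))
for k in sc:
    print(k,tri([ray(S,*f(*sc[k])),ray(D,*f(*sd[k]))]).round(4))
print("mug handle",at(S,*f((150,120),(90,165)),.058).round(3),at(D,*f((355,240),(343,130)),.08).round(3))
print("esp handle",at(S,*f((235,145),(103,95)),.04).round(3),at(D,*f((235,210),(275,170)),.035).round(3))
print("round L/R",at(S,*f((150,120),(131,195)),.012).round(3),at(S,*f((150,120),(261,190)),.012).round(3),at(S,*f((150,120),(190,240)),.012).round(3))
for p in((25,135),(77,83),(358,268)):print("ear",at(S,*f((282,270),p),.01).round(3))
for n,p in dict(remote=(235,228),dish=(432,294),case=(236,137)).items(): print(n,at(S,*p,.02).round(3))
```

```text
mug [ 0.6162 -0.2904  0.099 ]
esp [ 0.4615 -0.1122  0.0637]
hex [0.4886 0.1149 0.0095]
tum [0.6309 0.3065 0.0845]
square [ 0.4594 -0.1101  0.0095]
mug handle [ 0.677 -0.308  0.058] [ 0.673 -0.304  0.08 ]
esp handle [ 0.487 -0.155  0.04 ] [ 0.488 -0.148  0.035]
round L/R [ 0.648 -0.322  0.012] [ 0.569 -0.272  0.012] [ 0.638 -0.248  0.012]
ear [0.675 0.229 0.01 ]
ear [0.634 0.219 0.01 ]
ear [0.593 0.38  0.01 ]
remote [ 0.655 -0.011  0.02 ]
dish [0.431 0.388 0.02 ]
case [ 0.441 -0.366  0.02 ]
```

```bash
cat >> h.py <<'E'
def go(x,y,z,yaw=None):
    """prints roll (deg) then tool-axis shift (cm, after that roll) to bring the TCP to x,y,z, finger line at world angle yaw"""
    s=get_state(); T=toolT(s); cur=np.degrees(np.arctan2(T[1,1],T[0,1]))
    yaw=cur if yaw is None else yaw
    roll=(cur-yaw+90)%180-90
    b=np.radians(cur-roll); ex=np.array([-np.sin(b),np.cos(b)]); ey=np.array([np.cos(b),np.sin(b)])
    d=np.array([x,y])-s["position"][:2]
    print("pos",s["position"].round(4),"yaw %.1f q6 %.2f w %.4f F %s t %.1f"%(cur,s["qpos"][5],s["width"],s["contact_force"].round(1),s["clock"]))
    print("roll %.1f shift x %.2f y %.2f z %.2f"%(roll,d@ex*100,d@ey*100,(s["position"][2]-z)*100), "tilt",T[:3,2].round(4))
E
python3 -c "
from h import *
go(.4615,-.112,.2,33)"
```

```text
pos [0.1691 0.5492 0.2306] yaw 72.9 q6 -0.12 w 0.0851 F [ 0.6 -0.4 -0.5] t 0.1
roll 39.9 shift x -71.38 y -11.49 z 3.06 tilt [-6.0e-04 -1.3e-03 -1.0e+00]
```

send_rows(
  steps=[1,0,0,0,8,1,0,0,0,8,1,0,0,0,8,1,0,0,0,8,1,0,0,0,8],
  newtons=30,
)

```text
clock: 0.65
position: [0.1692, 0.5493, 0.2309]
ee_rot: [0.0, 0.481, 0.877, -0.0]
contact_force: [0.5, 0.1, -0.4]
width: 0.0855
gripper_force: 0.0
```

send_rows(
  steps=[1,-4,-0.6,0,0,1,-4,-0.6,0,0,1,-4,-0.6,0,0,1,-4,-0.6,0,0,1,-4,-0.6,0,0,1,-4,-0.6,0,0,1,-4,-0.6,0,0,1,-4,-0.6,0,0,1,-4,-0.6,0,0],
)

```text
clock: 1.55
position: [0.3196, 0.2164, 0.2313]
ee_rot: [0.0, 0.478, 0.878, 0.0]
contact_force: [-0.2, -0.1, -0.8]
width: 0.0853
gripper_force: 0.0
```

send_rows(
  steps=[1,-4,-0.6,0,0,1,-4,-0.6,0,0,1,-4,-0.6,0,0,1,-4,-0.6,0,0,1,-4,-0.6,0,0,1,-4,-0.6,0,0,1,-4,-0.6,0,0,1,-4,-0.6,0,0,1,-3,-0.6,0,0,1,0,0,0,0,1,0,0,0,0],
)

```text
clock: 2.65
position: [0.4637, -0.1056, 0.2307]
ee_rot: [-0.001, 0.479, 0.878, 0.0]
contact_force: [0.1, -0.1, -0.2]
width: 0.0856
gripper_force: 0.0
```

Run:
```python
from h import *
go(.4615,-.112,.025,33)
s=get_state(); im=get_image("wrist"); save("w1.png",im,s=1.4)
print(proj(im,[.4615,-.112,.064],s)*1.4, proj(im,[.4594,-.1101,.012],s)*1.4)
import pickle; pickle.dump((s,im),open("w1.pkl","wb"))
```

```text
pos [ 0.4637 -0.1056  0.2307] yaw 32.8 q6 -0.94 w 0.0856 F [ 0.1 -0.1 -0.2] t 2.6
roll -0.2 shift x -0.42 y -0.53 z 20.57 tilt [-0.0015  0.0012 -1.    ]
[380.10608779 271.82565768] [380.04989305 250.93826633]
```

View pics/w1.png

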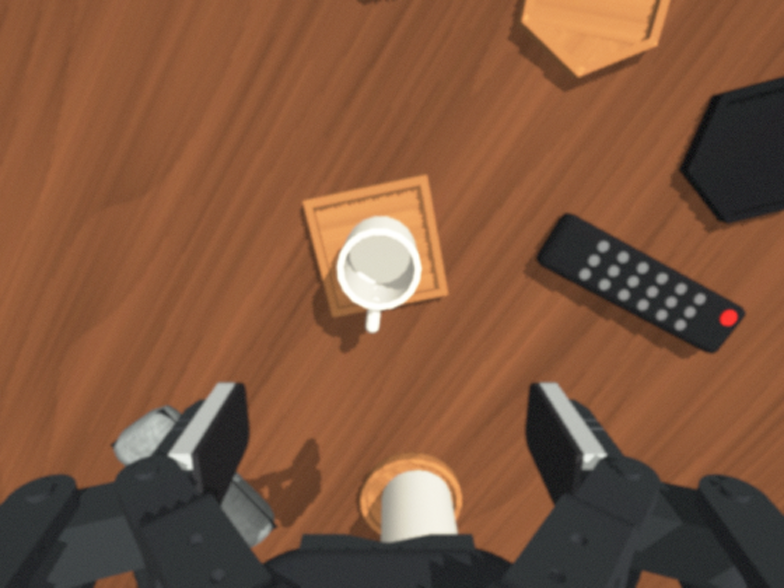

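The wrist view shows the espresso rim at about (379,267), its handle at (373,330) and the square coaster's centre at (376,247). That puts the cup at about (0.459, -0.110). I'll lower straight onto it.

```bash
python3 -c "
from h import *
go(.459,-.1104,.022,28)"
```

```text
pos [ 0.4634 -0.1048  0.2309] yaw 32.9 q6 -0.94 w 0.0852 F [ 0.5  0.1 -0.2] t 2.7
roll 4.9 shift x -0.29 y -0.65 z 20.89 tilt [-0.0014  0.0012 -1.    ]
```

send_rows(
  steps=[1,0,0,0,5,1,-0.3,-0.6,2,0,1,0,0,3,0,1,0,0,3,0,1,0,0,3,0,1,0,0,3,0,1,0,0,2.5,0,1,0,0,2,0,1,0,0,1.5,0,1,0,0,0.9,0,1,0,0,0,0,1,0,0,0,0],
)

```text
clock: 3.9
position: [0.4604, -0.1104, 0.0228]
ee_rot: [0.0, 0.516, 0.857, 0.0]
contact_force: [0.3, -0.4, -0.8]
width: 0.0851
gripper_force: 0.0
```

send_rows(
  steps=[0.6,0,0,0,0,0.5,0,0,0,0,0.4,0,0,0,0,0.35,0,0,0,0,0.3,0,0,0,0,0.2,0,0,0,0,0.1,0,0,0,0,0,0,0,0,0,-0.3,0,0,0,0,-0.3,0,0,0,0],
  newtons=30,
)

```text
clock: 4.9
position: [0.4603, -0.1109, 0.0226]
ee_rot: [0.0, 0.516, 0.857, 0.0]
contact_force: [-1.6, 0.3, 5.8]
width: 0.0543
gripper_force: 32.2
```

```bash
python3 -c "
from h import *
go(.488,.115,.13)"
```

```text
pos [ 0.4603 -0.1109  0.0226] yaw 27.9 q6 -0.87 w 0.0543 F [-1.6  0.3  5.8] t 4.9
roll 0.0 shift x 18.67 y 13.01 z -10.74 tilt [ 5.e-04 -1.e-04 -1.e+00]
```

send_rows(
  steps=[-0.3,0,0,-1,0,-0.3,0,0,-1.5,0,-0.3,0,0,-2,0,-0.3,0,0,-2,0,-0.3,0,0,-2,0,-0.3,0,0,-1,0,-0.3,0,0,0,0],
)

```text
clock: 5.6
position: [0.461, -0.1111, 0.1186]
ee_rot: [0.002, 0.516, 0.857, 0.0]
contact_force: [0.9, 0.4, -1.5]
width: 0.0545
gripper_force: 32.1
```

send_rows(
  steps=[-0.3,1,0.6,0,0,-0.3,2,1.4,0,0,-0.3,2.2,1.6,0,0,-0.3,2.2,1.6,0,0,-0.3,2.2,1.6,0,0,-0.3,2.2,1.6,0,0,-0.3,2.2,1.6,0,0,-0.3,2.2,1.6,0,0,-0.3,1.7,1,0,0,-0.3,0.8,0.4,0,0,-0.3,0,0,0,0,-0.3,0,0,0,0],
)

```text
clock: 6.8
position: [0.4869, 0.1149, 0.1167]
ee_rot: [-0.0, 0.516, 0.857, -0.001]
contact_force: [-0.3, 0.4, -1.6]
width: 0.0545
gripper_force: 32.1
```

Run:
```python
from h import *
go(.488,.115,.025)
s=get_state(); im=get_image("wrist"); save("w2.png",im,s=1.4)
print(proj(im,[.4886,.1149,.012],s)*1.4)
import pickle; pickle.dump((s,im),open("w2.pkl","wb"))
```

```text
pos [0.4869 0.1149 0.1167] yaw 27.9 q6 -0.39 w 0.0545 F [-0.3  0.4 -1.6] t 6.8
roll 0.0 shift x -0.05 y 0.10 z 9.17 tilt [-1.5e-03 -6.0e-04 -1.0e+00]
[391.32434517 294.88916657]
```

View pics/w2.png

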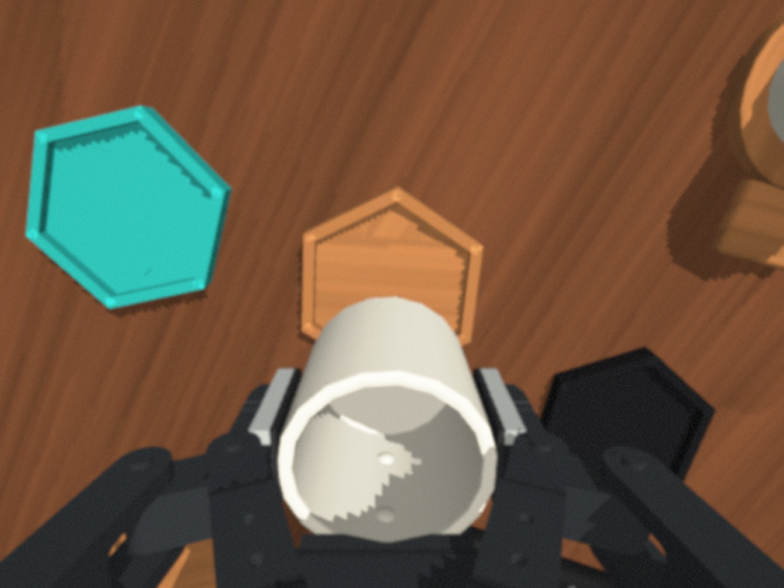

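The hex centre shows at about (389,288) against a predicted (391,295), so I'll shift about 3 mm along tool +x. The slack is 13 mm, so I can lower now.

send_rows(
  steps=[-0.3,0.2,0.1,1,0,-0.3,0,0,2,0,-0.3,0,0,2,0,-0.3,0,0,2,0,-0.3,0,0,1,0,-0.3,0,0,0.6,0,-0.3,0,0,0.3,0,-0.3,0,0,0.2,0,-0.3,0,0,0.1,0,-0.3,0,0,0.1,0,-0.3,0,0,0,0,-0.3,0,0,0,0],
)

```text
clock: 8.05
position: [0.4877, 0.1176, 0.0246]
ee_rot: [0.0, 0.516, 0.857, 0.0]
contact_force: [-0.8, 1.0, -0.7]
width: 0.0546
gripper_force: 32.1
```

send_rows(
  steps=[-0.3,0,0,0.1,0,-0.3,0,0,0,0,-0.3,0,0,0.05,0,-0.3,0,0,0,0],
)

```text
clock: 8.45
position: [0.4875, 0.1175, 0.0227]
ee_rot: [-0.0, 0.516, 0.857, 0.0]
contact_force: [-0.6, 0.5, -0.9]
width: 0.0544
gripper_force: 32.1
```

send_rows(
  steps=[-0.3,0,0,0.05,0,-0.3,0,0,0,0,-0.3,0,0,0,0],
)

```text
clock: 8.75
position: [0.4875, 0.1176, 0.0226]
ee_rot: [0.0, 0.516, 0.857, 0.0]
contact_force: [-0.6, -0.4, 4.1]
width: 0.0541
gripper_force: 32.4
```

send_rows(
  steps=[0,0,0,0,0,0.2,0,0,0,0,0.3,0,0,0,0,0.5,0,0,0,0,0.7,0,0,0,0,1,0,0,0,0,1,0,0,0,0,1,0,0,0,0],
)

```text
clock: 9.55
position: [0.4876, 0.1175, 0.0223]
ee_rot: [-0.0, 0.516, 0.857, 0.0]
contact_force: [0.3, 0.3, 0.0]
width: 0.0855
gripper_force: 0.0
```

send_rows(
  steps=[1,0,0,-1,0,1,0,0,-2,0,1,0,0,-3,0,1,0,0,-4,0,1,0,0,-4,0,1,0,0,-4,0,1,0,0,0,0],
)

```text
clock: 10.25
position: [0.4913, 0.118, 0.2089]
ee_rot: [0.005, 0.516, 0.857, 0.004]
contact_force: [0.7, -0.1, 0.5]
width: 0.0853
gripper_force: 0.0
```

Run:
```python
from h import *
go(.614,-.287,.2,75)
```

```text
pos [0.4913 0.118  0.2089] yaw 27.9 q6 -0.39 w 0.0853 F [ 0.7 -0.1  0.5] t 10.2
roll -47.1 shift x -22.34 y -35.94 z 0.89 tilt [ 0.0132  0.0014 -0.9999]
```

send_rows(
  steps=[1,0,0,0,-8,1,0,0,0,-8,1,0,0,0,-8,1,0,0,0,-8,1,0,0,0,-8,1,0,0,0,-7],
)

```text
clock: 10.85
position: [0.487, 0.1175, 0.202]
ee_rot: [-0.0, 0.129, 0.992, -0.0]
contact_force: [-0.3, -0.1, -0.2]
width: 0.0852
gripper_force: 0.0
```

send_rows(
  steps=[1,-1,-2,0,0,1,-2,-3.4,0,0,1,-2.2,-3.4,0,0,1,-2.2,-3.4,0,0,1,-2.2,-3.4,0,0,1,-2.2,-3.4,0,0,1,-2.2,-3.4,0,0,1,-2.2,-3.4,0,0,1,-2.2,-3.4,0,0,1,-2.2,-3.4,0,0,1,-1.7,-3.4,0,0,1,0,0,0,0],
)

```text
clock: 12.05
position: [0.6092, -0.2934, 0.201]
ee_rot: [0.0, 0.134, 0.991, -0.001]
contact_force: [-0.3, 0.6, 0.5]
width: 0.0852
gripper_force: 0.0
```

send_rows(
  steps=[1,0,0,0,0,1,0,0,0,0],
)

```text
clock: 12.25
position: [0.6084, -0.287, 0.202]
ee_rot: [-0.001, 0.131, 0.991, 0.001]
contact_force: [-0.4, -0.2, 0.4]
width: 0.0851
gripper_force: 0.0
```

Run:
```python
from h import *
go(.6162,-.2904,.058,75)
s=get_state(); im=get_image("wrist"); save("w3.png",im,s=1.4)
print(proj(im,[.6162,-.2904,.101],s)*1.4)
import pickle; pickle.dump((s,im),open("w3.pkl","wb"))
```

```text
pos [ 0.6084 -0.287   0.202 ] yaw 74.9 q6 -1.85 w 0.0851 F [-0.4 -0.2  0.4] t 12.2
roll -0.1 shift x -0.84 y -0.12 z 14.40 tilt [-0.001   0.0014 -1.    ]
[384.674108   311.57905231]
```

View pics/w3.png

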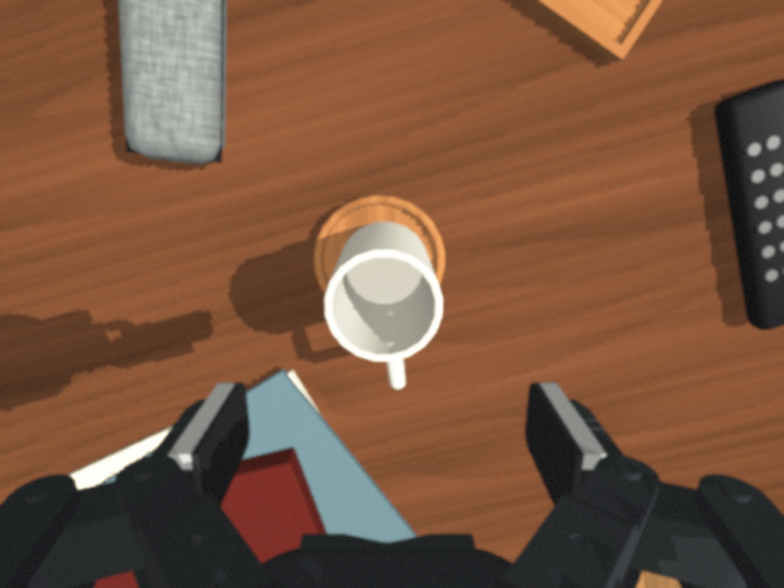

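The mug's rim is at (383,305) and its handle at (397,385). The cup is at about (0.613, -0.2895), with the handle pointing near -6°, so I'll roll -8.

Run:
```python
from h import *
import pickle
go(.613,-.2895,.055,83)
s,im=pickle.load(open("w3.pkl","rb")); print(at(im,380/1.4,259/1.4,.012,s))
```

```text
pos [ 0.6085 -0.2868  0.2022] yaw 74.9 q6 -1.85 w 0.0853 F [0.1 0.4 0.1] t 12.3
roll -8.1 shift x -0.48 y -0.22 z 14.72 tilt [-6.e-04  1.e-03 -1.e+00]
[ 0.60774323 -0.29178248  0.012     ]
```

send_rows(
  steps=[1,0,0,0,-8,1,-0.5,-0.2,1,0,1,0,0,2,0,1,0,0,2,0,1,0,0,2,0,1,0,0,2,0,1,0,0,2,0,1,0,0,2,0,1,0,0,1,0,1,0,0,0.7,0,1,0,0,0,0,1,0,0,0,0],
)

```text
clock: 13.5
position: [0.6142, -0.2909, 0.056]
ee_rot: [0.001, 0.062, 0.998, -0.0]
contact_force: [-1.3, -0.3, 0.8]
width: 0.0853
gripper_force: 0.0
```

send_rows(
  steps=[0.7,0,0,0,0,0.6,0,0,0,0,0.5,0,0,0,0,0.4,0,0,0,0,0.3,0,0,0,0,0.2,0,0,0,0,0.1,0,0,0,0,-0.2,0,0,0,0,-0.2,0,0,0,0],
  newtons=35,
)

```text
clock: 14.4
position: [0.614, -0.2908, 0.056]
ee_rot: [0.001, 0.062, 0.998, -0.0]
contact_force: [0.3, 1.3, 5.4]
width: 0.0622
gripper_force: 39.5
```

send_rows(
  steps=[-0.2,0,0,-0.5,0,-0.2,0,0,-1,0,-0.2,0,0,-2,0,-0.2,0,0,-2,0,-0.2,0,0,-2,0,-0.2,0,0,-1.5,0,-0.2,0,0,-1,0,-0.2,0,0,0,0,-0.2,0,0,0,0],
)

```text
clock: 15.3
position: [0.6132, -0.2906, 0.1546]
ee_rot: [-0.001, 0.062, 0.998, 0.0]
contact_force: [-0.1, -0.0, -3.0]
width: 0.0616
gripper_force: 39.4
```

Run:
```python
from h import *
go(.4594,-.1101,.155)
```

```text
pos [ 0.6132 -0.2906  0.1546] yaw 82.9 q6 -1.99 w 0.0616 F [-0.1 -0.  -3. ] t 15.3
roll 0.0 shift x 17.50 y 16.00 z -0.04 tilt [-1.e-03  7.e-04 -1.e+00]
```

send_rows(
  steps=[-0.2,0.7,0.6,0,0,-0.2,1.4,1.3,0,0,-0.2,1.8,1.6,0,0,-0.2,1.8,1.6,0,0,-0.2,1.8,1.6,0,0,-0.2,1.8,1.6,0,0,-0.2,1.8,1.6,0,0,-0.2,1.8,1.6,0,0,-0.2,1.8,1.7,0,0,-0.2,1.4,1.5,0,0,-0.2,1,0.9,0,0,-0.2,0.4,0.4,0,0],
)

```text
clock: 16.5
position: [0.4581, -0.109, 0.1549]
ee_rot: [-0.001, 0.062, 0.998, 0.0]
contact_force: [0.0, 0.6, -4.2]
width: 0.0617
gripper_force: 39.3
```

send_rows(
  steps=[-0.2,0,0,0,0,-0.2,0,0,0,0],
)

```text
clock: 16.7
position: [0.4606, -0.111, 0.1554]
ee_rot: [0.001, 0.062, 0.998, -0.0]
contact_force: [0.4, -0.2, -2.8]
width: 0.062
gripper_force: 39.4
```

Run:
```python
from h import *
go(.459,-.1105,.056)
s=get_state(); im=get_image("wrist"); save("w4.png",im,s=1.4)
print(proj(im,[.458,-.11,.012],s)*1.4)
import pickle; pickle.dump((s,im),open("w4.pkl","wb"))
```

```text
pos [ 0.4606 -0.111   0.1554] yaw 82.9 q6 -1.83 w 0.0620 F [ 0.4 -0.2 -2.8] t 16.7
roll 0.0 shift x 0.17 y 0.03 z 9.94 tilt [ 1.1e-03 -8.0e-04 -1.0e+00]
[388.03649687 270.76202323]
```

View pics/w4.png

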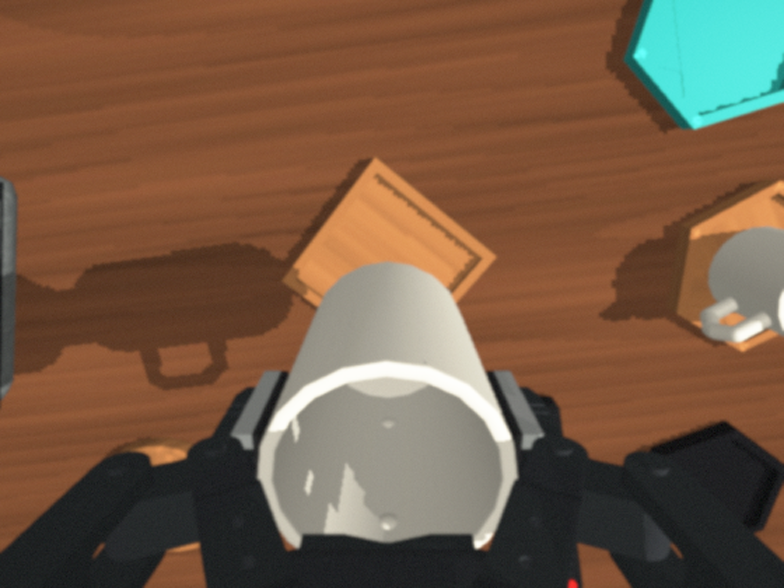

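The square coaster's diagonal midpoint is at (390,269) against a predicted (388,271), so it lines up. The espresso cup stands on the hex coaster at the right. Lowering now.

send_rows(
  steps=[-0.2,0.2,0.1,1,0,-0.2,0,0,2,0,-0.2,0,0,2,0,-0.2,0,0,2,0,-0.2,0,0,1.2,0,-0.2,0,0,0.8,0,-0.2,0,0,0.4,0,-0.2,0,0,0.2,0,-0.2,0,0,0.1,0,-0.2,0,0,0.1,0,-0.2,0,0,0,0,-0.2,0,0,0,0],
)

```text
clock: 17.95
position: [0.4582, -0.1092, 0.0576]
ee_rot: [0.0, 0.062, 0.998, -0.0]
contact_force: [-0.8, 0.1, -3.5]
width: 0.062
gripper_force: 39.2
```

send_rows(
  steps=[-0.2,0,0,0.1,0,-0.2,0,0,0,0,-0.2,0,0,0,0],
)

```text
clock: 18.25
position: [0.4579, -0.1091, 0.0563]
ee_rot: [0.0, 0.062, 0.998, 0.0]
contact_force: [0.3, 0.3, -3.9]
width: 0.062
gripper_force: 39.2
```

send_rows(
  steps=[-0.2,0,0,0.05,0,-0.2,0,0,0,0,-0.2,0,0,0,0],
)

```text
clock: 18.55
position: [0.4581, -0.1091, 0.056]
ee_rot: [0.0, 0.062, 0.998, -0.0]
contact_force: [-0.5, 0.7, 1.3]
width: 0.0619
gripper_force: 39.5
```

send_rows(
  steps=[-0.2,0,0,0.05,0,-0.2,0,0,0,0,-0.2,0,0,0,0],
)

```text
clock: 18.85
position: [0.4581, -0.1091, 0.056]
ee_rot: [0.0, 0.062, 0.998, -0.0]
contact_force: [-1.9, 0.5, 4.8]
width: 0.0623
gripper_force: 40.1
```

send_rows(
  steps=[0,0,0,0,0,0.2,0,0,0,0,0.35,0,0,0,0,0.5,0,0,0,0,0.7,0,0,0,0,1,0,0,0,0,1,0,0,0,0,1,0,0,0,0],
)

```text
clock: 19.65
position: [0.458, -0.1091, 0.0552]
ee_rot: [0.0, 0.062, 0.998, 0.0]
contact_force: [0.4, 0.2, 0.2]
width: 0.0855
gripper_force: 0.0
```

send_rows(
  steps=[1,0,0,-1,0,1,0,0,-2,0,1,0,0,-3,0,1,0,0,-3,0,1,0,0,-3,0,1,0,0,-2,0,1,0,0,-1,0,1,0,0,0,0,1,0,0,0,0],
)

```text
clock: 20.55
position: [0.4574, -0.1088, 0.2046]
ee_rot: [-0.001, 0.062, 0.998, 0.0]
contact_force: [-0.9, 0.1, -0.6]
width: 0.0854
gripper_force: 0.0
```

Run:
```python
from h import *
go(.631,.3065,.2)
```

```text
pos [ 0.4574 -0.1088  0.2046] yaw 82.9 q6 -1.83 w 0.0854 F [-0.9  0.1 -0.6] t 20.6
roll 0.0 shift x -12.08 y 43.37 z 0.46 tilt [-1.2e-03  6.0e-04 -1.0e+00]
```

send_rows(
  steps=[1,-1,3.6,0,0,1,-1,3.6,0,0,1,-1,3.6,0,0,1,-1,3.6,0,0,1,-1,3.6,0,0,1,-1,3.6,0,0,1,-1,3.6,0,0,1,-1,3.6,0,0,1,-1,3.6,0,0,1,-1,3.6,0,0,1,-1,3.6,0,0,1,-1,3.6,0,0],
)

```text
clock: 21.75
position: [0.6302, 0.3059, 0.2028]
ee_rot: [-0.002, 0.062, 0.998, -0.001]
contact_force: [0.1, -0.5, -0.6]
width: 0.0855
gripper_force: 0.0
```

send_rows(
  steps=[1,0,0,0,0,1,0,0,0,0,1,0,0,0,0],
)

```text
clock: 22.05
position: [0.6297, 0.3035, 0.204]
ee_rot: [-0.001, 0.062, 0.998, -0.001]
contact_force: [0.2, -0.1, -0.4]
width: 0.0855
gripper_force: 0.0
```

Run:
```python
from h import *
go(.631,.3065,.041)
s=get_state(); im=get_image("wrist"); save("w5.png",im,s=1.4)
print(proj(im,[.631,.3065,.086],s)*1.4)
import pickle; pickle.dump((s,im),open("w5.pkl","wb"))
```

```text
pos [0.6297 0.3035 0.204 ] yaw 82.9 q6 -1.10 w 0.0855 F [ 0.2 -0.1 -0.4] t 22.1
roll 0.0 shift x -0.09 y 0.31 z 16.30 tilt [-0.0027 -0.0016 -1.    ]
[392.74991373 289.23991926]
```

View pics/w5.png

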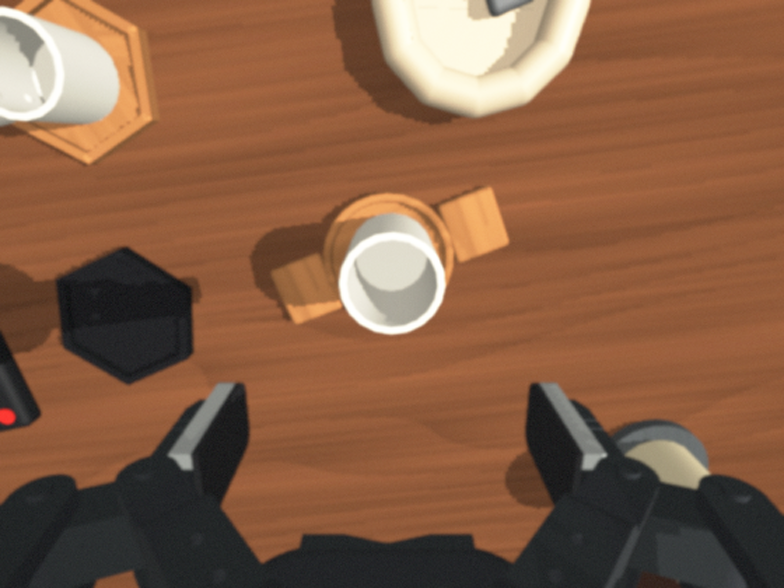

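The tumbler's rim is centred at (392,284), so the cup is at (0.628, 0.307). The eared coaster's centre is near (390,256). Grasping.

send_rows(
  steps=[1,0.2,0.3,1.3,0,1,0,0,2,0,1,0,0,2,0,1,0,0,2,0,1,0,0,2,0,1,0,0,2,0,1,0,0,2,0,1,0,0,1.5,0,1,0,0,1,0,1,0,0,0.5,0,1,0,0,0,0,1,0,0,0,0],
)

```text
clock: 23.3
position: [0.6295, 0.3081, 0.0431]
ee_rot: [0.001, 0.062, 0.998, 0.0]
contact_force: [-0.3, -0.4, -0.5]
width: 0.0857
gripper_force: 0.0
```

send_rows(
  steps=[0.7,0,0,0,0,0.6,0,0,0,0,0.5,0,0,0,0,0.4,0,0,0,0,0.3,0,0,0,0,0.2,0,0,0,0,0.1,0,0,0,0,-0.2,0,0,0,0,-0.2,0,0,0,0],
  newtons=32,
)

```text
clock: 24.2
position: [0.6293, 0.3076, 0.0429]
ee_rot: [0.0, 0.062, 0.998, -0.0]
contact_force: [0.1, -3.3, 6.1]
width: 0.0582
gripper_force: 35.2
```

send_rows(
  steps=[-0.2,0,0,-0.5,0,-0.2,0,0,-1,0,-0.2,0,0,-2,0,-0.2,0,0,-3,0,-0.2,0,0,-3,0,-0.2,0,0,-3,0,-0.2,0,0,-2.5,0,-0.2,0,0,-1,0,-0.2,0,0,0,0,-0.2,0,0,0,0],
)

```text
clock: 25.2
position: [0.6282, 0.3078, 0.2009]
ee_rot: [-0.001, 0.062, 0.998, -0.0]
contact_force: [-0.8, 0.0, -1.6]
width: 0.0581
gripper_force: 35.0
```

Run:
```python
from h import *
import pickle
go(.609,-.291,.155)
s,im=pickle.load(open("w5.pkl","rb")); print("eared",at(im,390/1.4,256/1.4,.011,s))
```

```text
pos [0.6282 0.3078 0.2009] yaw 82.9 q6 -1.09 w 0.0581 F [-0.8  0.  -1.6] t 25.2
roll 0.0 shift x -5.52 y -59.66 z 4.59 tilt [-2.3e-03 -5.0e-04 -1.0e+00]
eared [0.62887649 0.30556812 0.011     ]
```

send_rows(
  steps=[-0.2,-0.1,-1,0,0,-0.2,-0.2,-2,0,0,-0.2,-0.3,-3,0,0,-0.2,-0.3,-3,0,0,-0.2,-0.3,-3,0,0,-0.2,-0.3,-3,0,0,-0.2,-0.3,-3,0,0,-0.2,-0.3,-3,0,0,-0.2,-0.3,-3,0,0,-0.2,-0.3,-3,0,0,-0.2,-0.3,-3,0,0,-0.2,-0.3,-3,0,0],
)

```text
clock: 26.4
position: [0.6193, -0.0265, 0.2015]
ee_rot: [-0.001, 0.063, 0.998, -0.0]
contact_force: [0.2, 0.4, -2.0]
width: 0.0582
gripper_force: 35.0
```

send_rows(
  steps=[-0.2,-0.2,-3,0.5,0,-0.2,-0.2,-3,0.5,0,-0.2,-0.3,-3,0.5,0,-0.2,-0.3,-3,0.5,0,-0.2,-0.3,-3,0.5,0,-0.2,-0.3,-3,0.5,0,-0.2,-0.3,-3,0.5,0,-0.2,-0.3,-2.5,0.5,0,-0.2,-0.2,-2,0.5,0,-0.2,0,-1.2,0,0,-0.2,0,0,0,0,-0.2,0,0,0,0],
)

```text
clock: 27.6
position: [0.6113, -0.2909, 0.1574]
ee_rot: [-0.0, 0.062, 0.998, 0.001]
contact_force: [0.3, 0.1, -1.7]
width: 0.0582
gripper_force: 35.1
```

Run:
```python
from h import *
go(.609,-.291,.0429)
s=get_state(); im=get_image("wrist"); save("w6.png",im,s=1.4)
print(proj(im,[.609,-.291,.012],s)*1.4)
import pickle; pickle.dump((s,im),open("w6.pkl","wb"))
```

```text
pos [ 0.6113 -0.2909  0.1574] yaw 82.9 q6 -1.99 w 0.0582 F [ 0.3  0.1 -1.7] t 27.6
roll 0.0 shift x 0.23 y -0.03 z 11.45 tilt [-1.0e-04  1.2e-03 -1.0e+00]
[386.03425692 270.96415138]
```

View pics/w6.png

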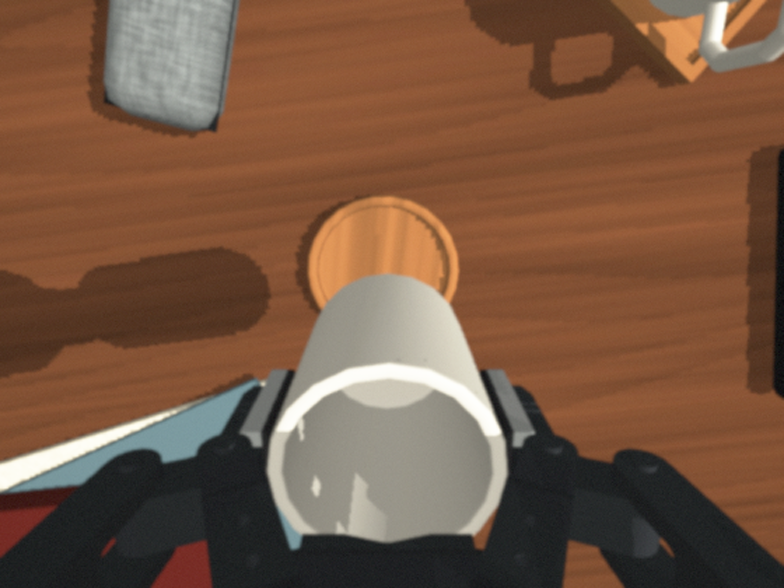

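The round coaster's centre is at (383,269) against a predicted (386,271). I'll shift 2 mm in x and -2 mm in y, then lower.

send_rows(
  steps=[-0.2,0.2,-0.2,1,0,-0.2,0,0,2,0,-0.2,0,0,2,0,-0.2,0,0,2,0,-0.2,0,0,2,0,-0.2,0,0,1.1,0,-0.2,0,0,0.6,0,-0.2,0,0,0.3,0,-0.2,0,0,0.2,0,-0.2,0,0,0.1,0,-0.2,0,0,0,0,-0.2,0,0,0,0],
)

```text
clock: 28.85
position: [0.6096, -0.2935, 0.0448]
ee_rot: [0.0, 0.062, 0.998, -0.0]
contact_force: [-0.1, -0.2, -2.1]
width: 0.0583
gripper_force: 35.1
```

send_rows(
  steps=[-0.2,0,0,0.05,0,-0.2,0,0,0,0,-0.2,0,0,0,0],
)

```text
clock: 29.15
position: [0.6093, -0.2933, 0.0438]
ee_rot: [0.0, 0.062, 0.998, 0.0]
contact_force: [0.6, 0.4, -2.1]
width: 0.0583
gripper_force: 35.1
```

send_rows(
  steps=[-0.2,0,0,0.1,0,-0.2,0,0,0,0,-0.2,0,0,0,0],
)

```text
clock: 29.45
position: [0.6095, -0.2933, 0.0429]
ee_rot: [0.0, 0.062, 0.998, -0.0]
contact_force: [0.6, 0.3, -1.0]
width: 0.0579
gripper_force: 35.1
```

send_rows(
  steps=[-0.2,0,0,0.05,0,-0.2,0,0,0,0,-0.2,0,0,0,0],
)

```text
clock: 29.75
position: [0.6095, -0.2934, 0.0429]
ee_rot: [0.0, 0.062, 0.998, -0.0]
contact_force: [-0.0, 1.2, 3.7]
width: 0.0582
gripper_force: 35.5
```

send_rows(
  steps=[0,0,0,0,0,0.2,0,0,0,0,0.35,0,0,0,0,0.5,0,0,0,0,0.7,0,0,0,0,1,0,0,0,0,1,0,0,0,0,1,0,0,0,0],
)

```text
clock: 30.55
position: [0.6093, -0.2932, 0.042]
ee_rot: [-0.0, 0.062, 0.998, 0.0]
contact_force: [0.2, -0.1, -0.2]
width: 0.0852
gripper_force: 0.0
```

send_rows(
  steps=[1,0,0,-1,0,1,0,0,-2,0,1,0,0,-3,0,1,0,0,-3,0,1,0,0,-3,0,1,0,0,-2,0,1,0,0,-1,0,1,0,0,0,0,1,0,0,0,0],
)

```text
clock: 31.45
position: [0.6088, -0.2929, 0.1915]
ee_rot: [-0.001, 0.062, 0.998, 0.0]
contact_force: [0.2, 0.4, 0.1]
width: 0.0852
gripper_force: 0.0
```

send_rows(
  steps=[1,0,0,0,8,1,0,0,0,8,1,0,0,0,8,1,0,0,0,8,1,0,0,0,8,1,0,0,0,8,1,0,0,0,7,1,0,0,0,0,1,0,0,0,0],
)

```text
clock: 32.35
position: [0.6087, -0.2929, 0.1908]
ee_rot: [-0.001, 0.515, 0.857, 0.0]
contact_force: [0.6, 0.4, -0.8]
width: 0.0856
gripper_force: 0.0
```

Run:
```python
from h import *
go(.4876,.1175,.0224,27.9)
```

```text
pos [ 0.6087 -0.2929  0.1908] yaw 28.0 q6 -1.04 w 0.0856 F [ 0.6  0.4 -0.8] t 32.4
roll 0.1 shift x 41.94 y 8.50 z 16.84 tilt [-0.0022  0.0014 -1.    ]
```

send_rows(
  steps=[1,3.5,0.7,0,0,1,3.5,0.7,0,0,1,3.5,0.7,0,0,1,3.5,0.7,0,0,1,3.5,0.7,0,0,1,3.5,0.7,0,0,1,3.5,0.7,0,0,1,3.5,0.7,0,0,1,3.5,0.7,0,0,1,3.5,0.7,0,0,1,3.5,0.7,0,0,1,3.4,0.8,0,0],
)

```text
clock: 33.55
position: [0.4875, 0.1181, 0.192]
ee_rot: [-0.0, 0.515, 0.857, -0.0]
contact_force: [0.7, -0.5, -0.0]
width: 0.0853
gripper_force: 0.0
```

send_rows(
  steps=[1,0,0,0,0,1,0,0,0,0,1,0,0,0,0],
)

```text
clock: 33.85
position: [0.4887, 0.1162, 0.1921]
ee_rot: [0.0, 0.516, 0.857, -0.0]
contact_force: [0.2, -1.1, -0.4]
width: 0.0855
gripper_force: 0.0
```

Run:
```python
from h import *
go(.4876,.1175,.0224,27.9)
s=get_state(); im=get_image("wrist"); save("w7.png",im,s=1.4)
import pickle; pickle.dump((s,im),open("w7.pkl","wb"))
```

```text
pos [0.4887 0.1162 0.1921] yaw 27.9 q6 -0.39 w 0.0855 F [ 0.2 -1.1 -0.4] t 33.9
roll 0.0 shift x 0.17 y -0.04 z 16.97 tilt [-0.e+00 -6.e-04 -1.e+00]
```

View pics/w7.png

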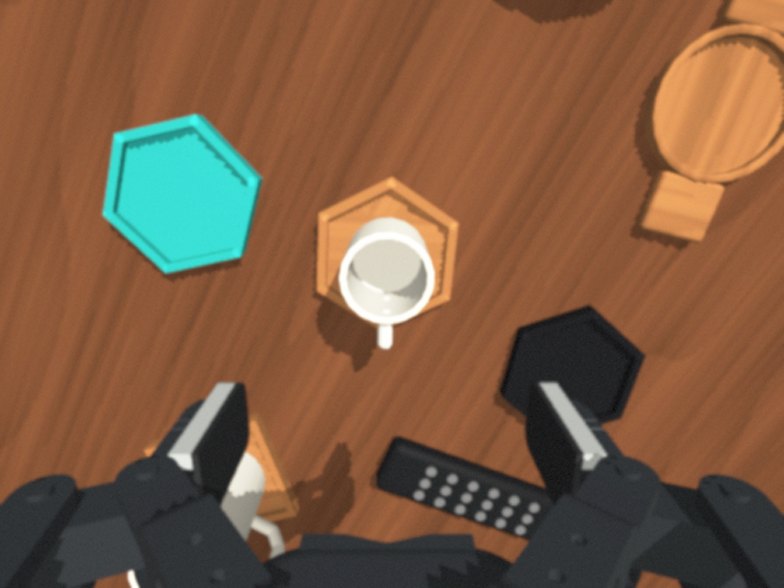

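The espresso cup is upright inside the hex lip, with its rim at (387,278) and its handle straight down at (386,340). Grasping.

send_rows(
  steps=[1,0.2,0,2,0,1,0,0,2.5,0,1,0,0,2.5,0,1,0,0,2.5,0,1,0,0,2,0,1,0,0,2,0,1,0,0,1.5,0,1,0,0,1,0,1,0,0,0.6,0,1,0,0,0.3,0,1,0,0,0,0,1,0,0,0,0],
)

```text
clock: 35.1
position: [0.4881, 0.1186, 0.0238]
ee_rot: [0.0, 0.516, 0.857, 0.0]
contact_force: [0.8, -0.1, 0.5]
width: 0.0852
gripper_force: 0.0
```

send_rows(
  steps=[0.6,0,0,0,0,0.5,0,0,0,0,0.4,0,0,0,0,0.35,0,0,0,0,0.3,0,0,0,0,0.2,0,0,0,0,0.1,0,0,0,0,0,0,0,0,0,-0.3,0,0,0,0,-0.3,0,0,0,0],
  newtons=30,
)

```text
clock: 36.1
position: [0.4875, 0.1186, 0.0235]
ee_rot: [0.0, 0.516, 0.857, 0.0]
contact_force: [-1.2, -0.6, 4.6]
width: 0.0542
gripper_force: 32.4
```

send_rows(
  steps=[-0.3,0,0,-0.5,0,-0.3,0,0,-1,0,-0.3,0,0,-2,0,-0.3,0,0,-2,0,-0.3,0,0,-2,0,-0.3,0,0,-2,0,-0.3,0,0,-1,0,-0.3,0,0,0,0,-0.3,0,0,0,0],
)

```text
clock: 37.0
position: [0.4871, 0.1186, 0.1279]
ee_rot: [-0.0, 0.516, 0.857, -0.0]
contact_force: [-0.3, 0.3, -0.9]
width: 0.0543
gripper_force: 32.0
```

Run:
```python
from h import *
go(.6288,.3055,.12)
```

```text
pos [0.4871 0.1186 0.1279] yaw 27.9 q6 -0.39 w 0.0543 F [-0.3  0.3 -0.9] t 37.0
roll 0.0 shift x 9.90 y 21.27 z 0.79 tilt [-6.e-04 -0.e+00 -1.e+00]
```

send_rows(
  steps=[-0.3,0.4,0.9,0,0,-0.3,0.9,1.9,0,0,-0.3,1.1,2.3,0,0,-0.3,1.1,2.3,0,0,-0.3,1.1,2.3,0,0,-0.3,1.1,2.4,0,0,-0.3,1.1,2.4,0,0,-0.3,1.1,2.4,0,0,-0.3,1,2.1,0,0,-0.3,0.7,1.5,0,0,-0.3,0.3,0.8,0,0,-0.3,0,0,0,0],
)

```text
clock: 38.2
position: [0.6297, 0.3066, 0.1267]
ee_rot: [-0.001, 0.516, 0.857, -0.001]
contact_force: [-0.2, 0.3, -0.4]
width: 0.0541
gripper_force: 32.1
```

send_rows(
  steps=[-0.3,0,0,0,0,-0.3,0,0,0,0],
)

```text
clock: 38.4
position: [0.6289, 0.305, 0.1281]
ee_rot: [-0.0, 0.516, 0.857, -0.001]
contact_force: [0.1, 0.1, -1.6]
width: 0.0546
gripper_force: 32.1
```

Run:
```python
from h import *
go(.6288,.3055,.0235)
s=get_state(); im=get_image("wrist"); save("w8.png",im,s=1.4)
print(proj(im,[.6288,.3055,.012],s)*1.4)
import pickle; pickle.dump((s,im),open("w8.pkl","wb"))
```

```text
pos [0.6289 0.305  0.1281] yaw 27.9 q6 -0.13 w 0.0546 F [ 0.1  0.1 -1.6] t 38.4
roll 0.0 shift x 0.05 y 0.02 z 10.46 tilt [-1.1e-03 -6.0e-04 -1.0e+00]
[388.84094712 286.46936714]
```

View pics/w8.png

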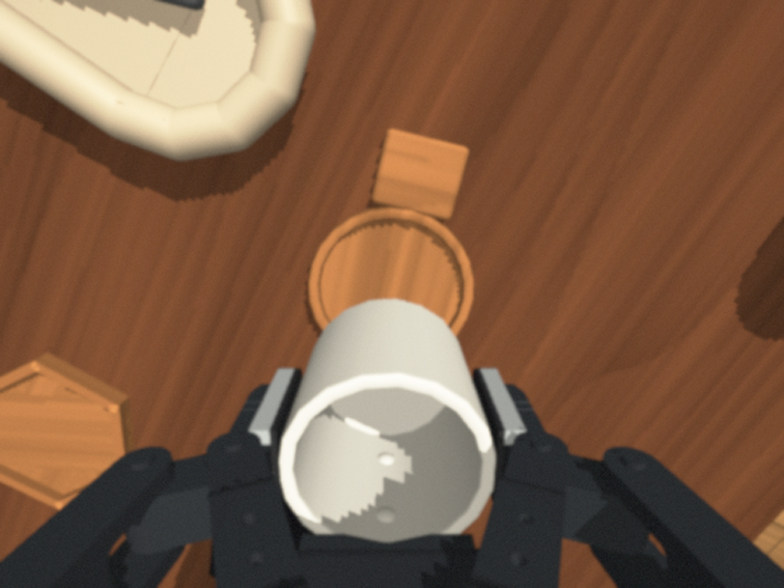

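The eared coaster's centre is at (391,287) against a predicted (389,286), so it lines up. Lowering.

send_rows(
  steps=[-0.3,0.1,0.1,1,0,-0.3,0,0,2,0,-0.3,0,0,2,0,-0.3,0,0,2,0,-0.3,0,0,1.4,0,-0.3,0,0,1,0,-0.3,0,0,0.5,0,-0.3,0,0,0.2,0,-0.3,0,0,0.1,0,-0.3,0,0,0.1,0,-0.3,0,0,0,0,-0.3,0,0,0,0],
)

```text
clock: 39.65
position: [0.6302, 0.3072, 0.0258]
ee_rot: [0.0, 0.516, 0.857, 0.0]
contact_force: [-0.1, -0.8, -0.9]
width: 0.0539
gripper_force: 32.1
```

send_rows(
  steps=[-0.3,0,0,0.05,0,-0.3,0,0,0,0,-0.3,0,0,0,0],
)

```text
clock: 39.95
position: [0.6299, 0.3071, 0.0248]
ee_rot: [-0.0, 0.516, 0.857, 0.0]
contact_force: [-0.4, -1.0, -0.6]
width: 0.0545
gripper_force: 32.1
```

send_rows(
  steps=[-0.3,0,0,0.1,0,-0.3,0,0,0,0,-0.3,0,0,0,0],
)

```text
clock: 40.25
position: [0.6299, 0.3071, 0.0237]
ee_rot: [-0.0, 0.516, 0.857, -0.0]
contact_force: [-0.4, -0.4, -1.0]
width: 0.0545
gripper_force: 32.1
```

send_rows(
  steps=[-0.3,0,0,0.05,0,-0.3,0,0,0,0,-0.3,0,0,0,0],
)

```text
clock: 40.55
position: [0.63, 0.3071, 0.0236]
ee_rot: [0.0, 0.516, 0.857, 0.0]
contact_force: [0.1, 0.3, 1.8]
width: 0.0544
gripper_force: 32.2
```

Contact made. Next I release, rise and check.

send_rows(
  steps=[-0.3,0,0,0.05,0,0,0,0,0,0,0.2,0,0,0,0,0.35,0,0,0,0,0.5,0,0,0,0,0.7,0,0,0,0,1,0,0,0,0,1,0,0,0,0,1,0,0,0,0],
)

```text
clock: 41.45
position: [0.63, 0.3071, 0.0227]
ee_rot: [-0.0, 0.516, 0.857, 0.0]
contact_force: [0.4, 0.8, -0.9]
width: 0.0856
gripper_force: 0.0
```

send_rows(
  steps=[1,0,0,-1,0,1,0,0,-2,0,1,0,0,-3,0,1,0,0,-3,0,1,0,0,-3,0,1,0,0,-3,0,1,0,0,-3,0,1,0,0,-2,0,1,0,0,0,0,1,0,0,0,0],
)

```text
clock: 42.45
position: [0.6298, 0.307, 0.2231]
ee_rot: [0.0, 0.516, 0.857, 0.0]
contact_force: [0.0, -0.1, -1.1]
width: 0.0855
gripper_force: 0.0
```

Run:
```python
from h import *
a=get_image("scene");b=get_image("side");w=get_image("wrist")
ts=[cv2.resize(i["color"],(400,300),interpolation=cv2.INTER_AREA) for i in(a,b,w)]
c=cv2.resize(a["color"][120:220,150:310],(400,300))
cv2.imwrite("pics/end.png",np.vstack([np.hstack(ts[:2]),np.hstack([ts[2],c])])[...,::-1])
print(get_state()["position"],get_state()["clock"])
```

```text
[0.62902609 0.30670636 0.22087498] 42.6
```

View pics/end.png

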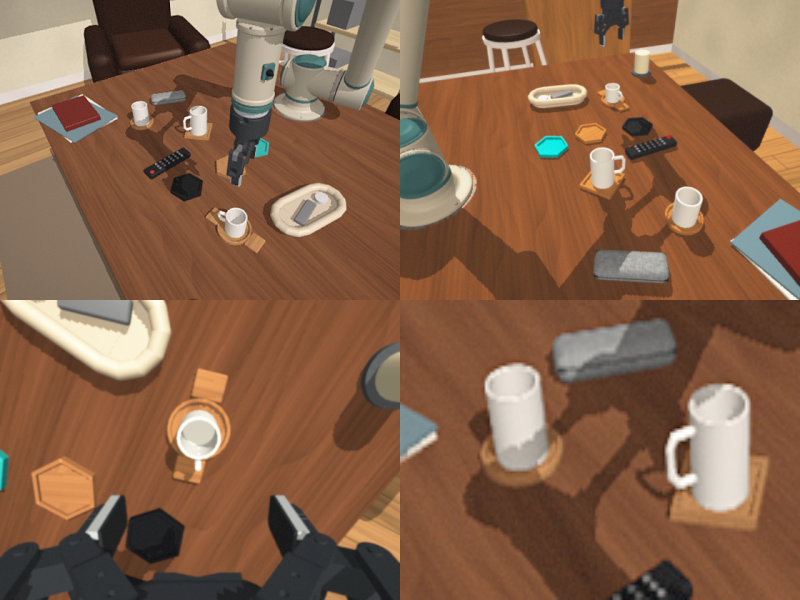

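The final view shows all three cups upright inside their coasters' lips:
- Mug on the square coaster, at (720,460).
- Tumbler on the plain round one, at (520,430).
- Espresso cup on the eared one, at (198,435).

The hex coaster is empty, and the remote, dish and glasses case haven't moved.

```bash
python3 -c "
from rig import sign_off
print(sign_off())"
```

```text
the job is handed in; nothing more can be done
None
```

The job is handed in after about 43 s on the robot's clock: the mug is on the square coaster, the tumbler on the plain round one and the espresso cup on the eared one, all upright inside their lips in the final images.

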